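Load a reagent cartridge through the dust flap

ROBOT

A 6-joint arm with a two-finger parallel gripper is mounted at the origin on a cart in front of the work surface, level with it; the furniture and walls round the work are solid. World frame = base frame: x ahead of the robot, y to its left, z up, the work surface at z = 0. Lengths are in mm, angles in rad, forces in N, time in s.
With the tool pointing down it reaches from about 425 to 950 mm from the base axis. Payload 3.5 kg.
Tool frame: the origin (TCP) lies on the centre line of the jaws, within the pads' length; the fingertips stand 14 mm ahead of it and the grasp point (between the pads) lies 5 mm behind it; z points along the fingers, y is the line along which they close (so a half turn about z gives the same grasp; the last joint's range is limited). The gripper opens to 85 mm and grips with 20 to 120 N. Pads are 22 mm wide; open, the fingers measure 114 mm over their backs; the gripper's body (76 mm by 85 mm) begins 54 mm behind the grasp point. The pads swing forward as they close: fully open they stand 13 mm farther back than shut.
Start: joints at [1.128, 0.286, 1.577, -0, 1.279, -0.15], TCP at [194.791, 646.268, 245.325] pointing down, gripper open.
Joint ranges: [-2.77, 2.77], [-0.9, 2.22], [0.21, 2.48], [-1.53, 4.67], [0.24, 2.81], [-2.84, 2.84]. Speed limits (rad/s): [2.79, 2.79, 3.14, 3.14, 3.14, 3.14].

INTERFACE

Orientations are given as a unit quaternion [w, x, y, z].
In Python, from plant import env, grab_frame gives the robot as it stands.
- The arm moves only by the tool carry_out, never from a script. Its argument "increments" is one flat list of numbers, 7 for each row, row after row: the shift along the tool's x, y, z in mm, then the turn, a rotation vector about the tool's x, y, z in degrees, then the finger opening in mm, from 0 to 85.4. In form: [dx, dy, dz, ax, ay, az, claw, dx, dy, dz, ax, ay, az, claw, ...]. A call has 1 to 5 rows; each row shifts and turns the commanded pose from where the row before left it, along the tool's axes as they then stand; what a row does not reach is not made up. A row lasts 1/10 s, in which the tool goes at most 50 mm and 8.59 degrees, less where a joint would pass 70% of its speed; a pose out of reach is approached as far as the arm can. A call with a gripper value outside its range is refused whole. The fingers move at their own pace and stop on an object; "squeeze" is the grip in N (left out, the last holds). Time passes only in rows, so rows that do not move let the fingers close. It gives the time, the measured TCP pose, the force, the opening and the grip force at its end, in the units of the state.
- env.read_state(): the state, without advancing time (a new reading comes with each control period).
- grab_frame(name): name is "scene" or "top" or "wrist"; returns a dict with "color" (384x512x3 uint8, red, green, blue), "camera_matrix" (3x3 intrinsics, pixels), "D" ([k1, k2, p1, p2, k3] as OpenCV has them; the pictures are not rectified), "R" (3x3) and "t" (3): a world point X has camera coordinates R X + t. Camera axes: x right, y down, z forward; pixel columns grow to the right and rows downward; lengths in mm; the calibration is good to about 2 mm. A picture is of the moment at which its call begins. There is no depth.
- env.sign_off(): hands the job in; it is judged then, once.
The state is a dict: "clock": time; "joint_pos": joint angles; "joint_vel": joint speeds; "effort": joint torques, N m; "position": TCP position; "eef_rot": TCP orientation; "ft_force": force on the tool from outside, world axes, zero at the start; "ft_torque": the same for the moment, N m; "opening": finger opening in mm; "finger_force": force on a finger pad.
Only numpy, scipy, OpenCV 4.12 (cv2) and the standard library are available. Lean on these libraries where they do the work, as an engineer would, in place of code of your own. Each camera call takes 0.05 s, during which the arm holds its last target. There are 200 camera calls.

TASK

First clear the blue-capped bottle off the loading apron of the small reagent cooler and stand it upright in the empty pocket of the grey bottle tray. Then push the green reagent cartridge, orange nozzle end first and right way up, through the red two-leaf spring flap until it is fully home against the end stop and the flap has swung shut behind it. Keep the blue-capped bottle upright and do not shift or knock over the brown bottle, the red-capped bottle, the tip box or the cuvette block.

Things in the scene. Friction and masses are not known exactly. Their poses are not given: they have to be found in the camera images.
- cooler: Small white cooler box, clear window on top, a tunnel along its length; fixed. Origin on the bench under the tunnel's centre line; +x points into the tunnel (loading direction), z up. Base plate 6 mm thick, 84 mm wide, x = -140 to +120 mm; ahead of x = -46 it is the open loading apron. Box: x = -46 (front face) to +120 mm, 90 mm wide, 94 mm high.
- mouth (a point): Middle of the tunnel mouth's sill: cooler x = -46 mm, y = 0, z = 6 mm; axes as the cooler. Tunnel and mouth are 42 mm wide, the mouth 76 mm high (lintel underside z = 82 mm, lintel 12 mm deep). On the apron two guides, up to z = 18 mm, flare from 42 mm apart at the mouth to 63 mm apart 37 mm in front of it.
- end_stop (a point): Foot of the end stop inside the tunnel: cooler x = +110 mm, y = 0, z = 6 mm. With the nozzle against it the cartridge's rear face lies 36 mm behind the cooler's front face, so the last part of the push reaches in under the lintel from behind the cartridge, e.g. with closed fingers tilted 40 to 45 degrees.
- flap_left (a joint): Angle (rad) of the left half (cooler +y) of the red flap in the tunnel mouth: an upright leaf 23.5 mm wide, 72 mm high, 3 mm thick, hinged at its outer edge (cooler x = -40 mm, y = +24 mm). 0 = shut across the mouth; grows to 1.5 as it is pushed inwards; never swings outwards. A light spring (0.01 N m shut, 0.03 N m open) shuts it once nothing is within its 24 mm sweep.
- flap_right (a joint): The same for the right half (cooler -y; hinge at y = -24 mm). The two leaves meet in the middle of the mouth; pushing a cartridge through them takes a few newtons.
- home (a point): Where the origin of the cartridge lies when it is home: on the tunnel floor, cooler x = +50 mm, y = 0, z = 6 mm; axes as the cooler.
- cartridge: Green reagent cartridge with silver caps on top and an orange nozzle block at its front end; 120 mm long (x, nozzle at +x), 36 mm wide (y), 39 mm high at the caps, solid body 36 mm high, about 150 g. Origin at the centre of its underside, z up. Starts lying flat on the bench. The nozzle block is the last 10 mm, 24 mm wide, 24 mm high.
- cartridge_nose (a point): Centre of the front face of the orange nozzle: cartridge x = +60 mm, z = 18 mm.
- cartridge_rear (a point): Centre of the flat green rear face: cartridge x = -60 mm, z = 18 mm.
- bottle_blue: White reagent bottle with blue cap, 48 mm diameter, 89 mm high (body straight up to about 70 mm, cap 33 mm wide above), about 90 g. Origin at the centre of its underside, z up. Starts standing on the apron in front of the flap.
- tray: Grey open bottle tray fixed on the bench, 150 x 80 mm, 22 mm high, walls 4 mm, floor 4 mm, origin at the centre of its underside. A divider of full height across its middle makes two pockets side by side along its x, each 69 x 72 mm. The -x pocket holds the brown bottle, the +x pocket is empty.
- pocket (a point): Centre of the floor of the empty pocket of the tray (tray x = +36.5 mm, z = 4 mm); axes as the tray.
- bottle_brown: Brown bottle with black cap, 58 mm diameter, 106 mm high, standing in the tray's other pocket. Leave alone. Origin at the centre of its underside.
- bottle_red: White bottle with red cap, 42 mm diameter, 77 mm high. Leave alone. Origin at the centre of its underside.
- tip_box: Blue pipette tip box with clear lid, 94 (x) x 122 (y) x 76 mm high, beside the cooler. Leave alone. Origin at the centre of its underside.
- cuvettes: Grey cuvette block 46 x 47 mm, 62 mm high with thin rods up to 141 mm, on the other side of the cooler. Leave alone. Origin at the centre of its underside.

How it is judged:
By the outcome, as a careful person would: the job done as asked, in the order asked, and still so for the second after the job is handed in, with the robot touching nothing.
It also fails if it takes over 69 s, if anything falls off the work surface, if the arm or the gripper's body presses on something with over 40 N, if the wrist force passes 120 N, or if a joint passes its speed limit or range.

## Working session

There is one attempt and no reset: what is moved stays moved. The work goes in short steps, Python scripts to look and compute and a tool call to move; the robot and the scene stay as the last step left them, time stands still between calls to the robot, and variables do not carry over. Pictures are saved under pics/ and viewed, at most 10 in all, crops included, and the job is handed in when it is done.

Besides the shell and the picture viewer there is one more tool, called after "Request:" as name(argument=value, ...) on one line, values as JSON. carry_out: Moves the arm, as the interface text tells. Its arguments: {"type":"object","properties":{"increments":{"type":"array","items":{"type":"number"}},"squeeze":{"type":"number"}},"required":["increments"]}

```bash
ls; mkdir -p pics; python3 - <<'E'
from plant import env, grab_frame
import cv2,numpy as np
s=env.read_state()
print({k:np.round(v,3).tolist() for k,v in s.items()})
for n in ["scene","top"]:
    f=grab_frame(n); cv2.imwrite(f"pics/{n}0.png",cv2.resize(f["color"][:,:,::-1],(800,600),interpolation=cv2.INTER_CUBIC))
    np.savez(f"{n}0.npz",**f)
    print(n,np.round(f["camera_matrix"],1).tolist(),f["D"],np.round(f["R"],3).tolist(),f["t"])
E
```

```text
pics
{'clock': 0.0, 'joint_pos': [1.128, 0.287, 1.578, 0.0, 1.279, -0.15], 'joint_vel': [-0.003, 0.003, -0.0, -0.001, -0.001, 0.001], 'effort': [-0.001, -40.6, -29.262, -0.0, 0.006, -0.0], 'position': [194.499, 645.705, 243.95], 'eef_rot': [-0.0, 0.146, 0.989, -0.001], 'ft_force': [-0.373, -0.526, 0.037], 'ft_torque': [0.009, 0.001, 0.027], 'finger_force': 0.0, 'opening': 85.526}
scene [[435.5, 0.0, 248.0], [0.0, 435.5, 193.9], [0.0, 0.0, 1.0]] [-0.05378164  0.          0.          0.          0.        ] [[0.706, -0.708, -0.003], [-0.522, -0.518, -0.677], [0.477, 0.48, -0.736]] [-327.3725064   339.72565595 1269.61969078]
top [[377.1, 0.0, 258.2], [0.0, 377.1, 194.1], [0.0, 0.0, 1.0]] [-0.11973496  0.          0.          0.          0.        ] [[-0.018, -1.0, 0.011], [-0.987, 0.017, -0.157], [0.157, -0.013, -0.987]] [  40.48918828  528.35580309 1016.1633418 ]
```

View pics/scene0.png

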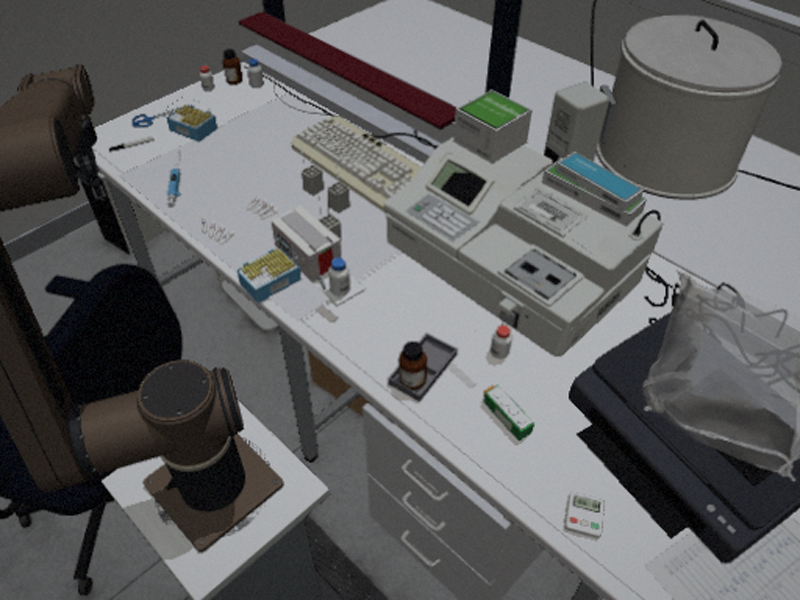

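View pics/top0.png

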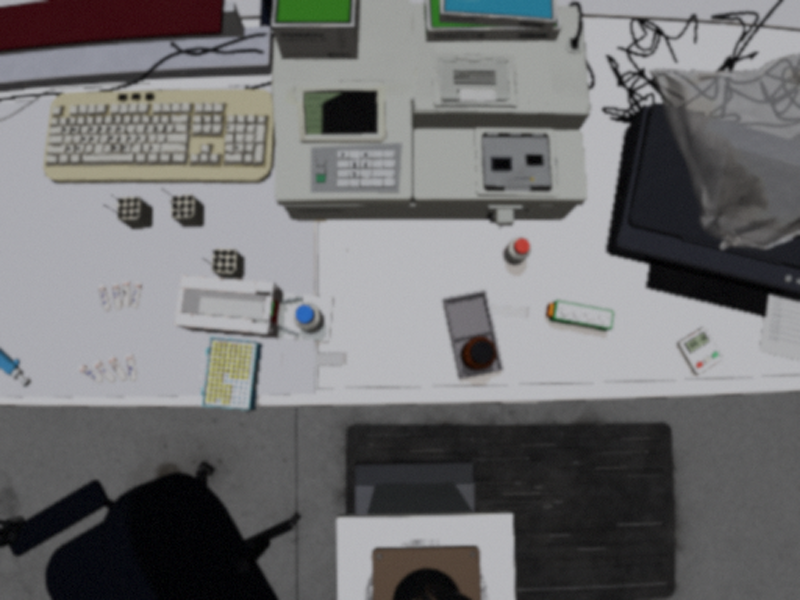

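```bash
python3 - <<'E'
import cv2,numpy as np
c=np.load("top0.npz")["color"][:,:,::-1]
for n,(x,y) in dict(A=(105,160),B=(280,145)).items():
    im=cv2.resize(c[y:y+100,x:x+120],(720,600),interpolation=cv2.INTER_CUBIC)
    cv2.imwrite(f"pics/top{n}.png",cv2.convertScaleAbs(im,alpha=1.3))
E
```

```text
(no output)
```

View pics/topA.png

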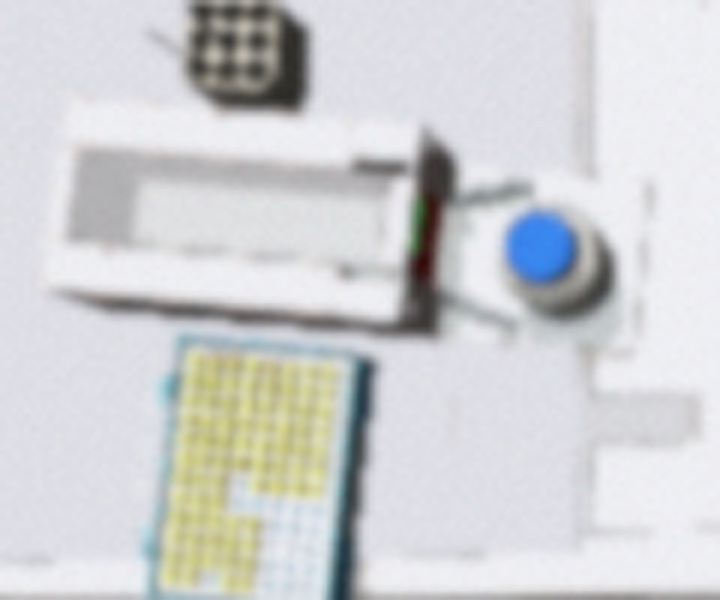

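View pics/topB.png

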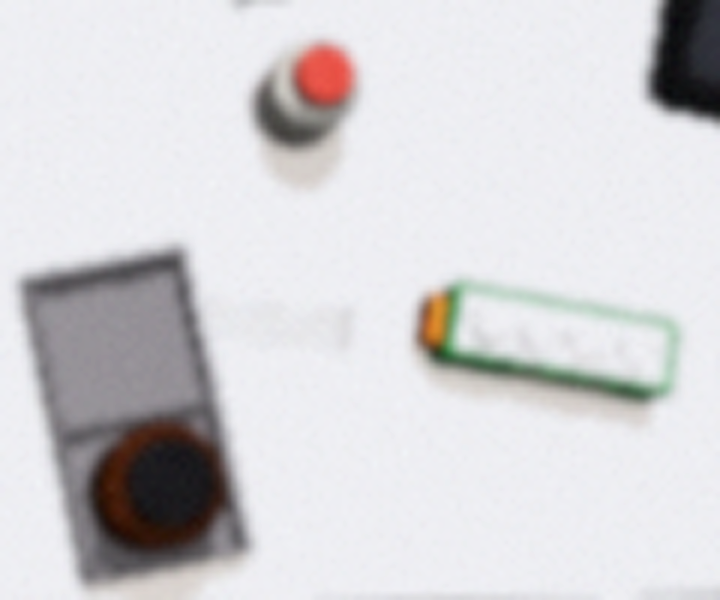

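```bash
cat > h.py <<'E'
import numpy as np, cv2
from scipy.optimize import least_squares
def back(f,uv,z):
    n=cv2.undistortPoints(np.array(uv,float).reshape(-1,1,2),f["camera_matrix"],f["D"])[:,0]
    R,t=f["R"],f["t"]; C=-R.T@t
    d=np.c_[n,np.ones(len(n))]@R
    z=np.broadcast_to(z,len(n))
    return C+d*((z-C[2])/d[:,2])[:,None]
def proj(f,X):
    return cv2.projectPoints(np.array(X,float).reshape(-1,1,3),cv2.Rodrigues(f["R"])[0],f["t"],f["camera_matrix"],f["D"])[0][:,0]
def fit(f,uv,P,g):
    # planar pose (x,y,yaw) of model points P from pixels
    def T(p): c,s=np.cos(p[2]),np.sin(p[2]); return np.array(P)@np.array([[c,s,0],[-s,c,0],[0,0,1]])+[p[0],p[1],0]
    r=least_squares(lambda p:(proj(f,T(p))-uv).ravel(),g,x_scale=[100,100,1])
    return r.x, np.abs(r.fun).max()
E
python3 - <<'E'
from h import *
f=dict(np.load("top0.npz"))
A=lambda p:np.array(p)/6+[105-.417,160-.417]
B=lambda p:np.array(p)/6+[280-.417,145-.417]
np.set_printoptions(precision=2,suppress=True)
print("cooler top",back(f,A([(72,102),(425,128),(408,325),(48,290)]),94))
print(back(f,A([(440,200),(440,295)]),18))
print(fit(f,A([(72,102),(425,128),(408,325),(48,290)]),[(120,-45,94),(-46,-45,94),(-46,45,94),(120,45,94)],(380,300,1.57)), "alt sides",fit(f,A([(72,102),(425,128),(408,325),(48,290)]),[(120,-45,94),(-46,-45,94),(-46,45,94),(120,45,94)][::1],(380,300,1.4)))
print("blue",back(f,A([(541,245)]),89))
print("tray",fit(f,B([(20,280),(183,250),(247,548),(88,582)]),[(75,40,22),(75,-40,22),(-75,-40,22),(-75,40,22)],(400,0,.1)))
print("cart",fit(f,B([(455,283),(680,322),(668,392),(443,358)]),[(50,-18,36),(-60,-18,36),(-60,18,36),(50,18,36)],(450,-200,1.5)))
print("red",back(f,B([(325,74)]),77),"brown",back(f,B([(172,485)]),106))
print("tip",back(f,A([(182,338),(362,352)]),76),"cuv",back(f,A([(232,48)]),62))
print("apron end",back(f,A([(650,185),(628,352)]),6))
E
```

```text
cooler top [[575.31 416.43  94.  ]
 [560.2  253.79  94.  ]
 [471.58 259.99  94.  ]
 [489.53 423.94  94.  ]]
[[539.98 261.9   18.  ]
 [494.08 261.24  18.  ]]
(array([520.64, 301.74,   1.47]), np.float64(0.8061528726052813)) alt sides (array([520.64, 301.74,   1.47]), np.float64(0.8061520045981467))
blue [[507.1  201.82  89.  ]]
tray (array([474.06, -92.7 ,   0.18]), np.float64(0.9003856244900419))
cart (array([ 505.14, -292.04,    1.39]), np.float64(0.4346444593169281))
red [[ 624.27 -180.09   77.  ]] brown [[433.73 -97.06 106.  ]]
tip [[469.07 367.42  76.  ]
 [461.64 284.63  76.  ]] cuv [[606.42 352.6   62.  ]]
apron end [[547.61 162.07   6.  ]
 [466.63 172.66   6.  ]]
```

```bash
cat >> h.py <<'E'
from scipy.spatial.transform import Rotation as Ro, Slerp
np.set_printoptions(precision=2,suppress=True)
COOL=(520.6,301.7,1.473)
def cool(p,c=COOL):
    a,s=np.cos(c[2]),np.sin(c[2]); return np.array([c[0]+a*p[0]-s*p[1],c[1]+s*p[0]+a*p[1],p[2]])
def down(phi,tilt=0):
    # tool y at world angle phi (deg); tilt (deg) about tool y
    f=np.radians(phi); y=[np.cos(f),np.sin(f),0]; x=[-np.sin(f),np.cos(f),0]
    return Ro.from_matrix(np.array([x,y,[0,0,-1]]).T)*Ro.from_euler('y',tilt,degrees=True)
def cur():
    from plant import env
    s=env.read_state(); q=s["eef_rot"]; return np.array(s["position"]),Ro.from_quat([q[1],q[2],q[3],q[0]]),s
def rows(p1,R1,p0=None,R0=None,n=None):
    if p0 is None: p0,R0,_=cur()
    p1=np.array(p1,float); rv=(R0.inv()*R1).as_rotvec(degrees=True)
    m=int(np.ceil(max(np.linalg.norm(p1-p0)/49,np.linalg.norm(rv)/8.5))); n=n or max(m,1)
    P,R=p0,R0
    for k in range(n):
        Pt=p0+(p1-p0)*(k+1)/n; Rt=R0*Ro.from_rotvec(rv*(k+1)/n,degrees=True)
        d=np.round(R.inv().apply(Pt-P),1); a=np.round((R.inv()*Rt).as_rotvec(degrees=True),1)
        print([*d.tolist(),*a.tolist()])
        P=P+R.apply(d); R=R*Ro.from_rotvec(a,degrees=True)
    print("end",P,"n",n)
    return P,R
E
python3 -c "
from h import *
rows([507,202,200],down(-5.6))"
```

```text
[-35.6, -27.9, 3.7, -0.0, 0.0, 6.6]
[-38.6, -23.6, 3.7, -0.0, 0.0, 6.5]
[-41.0, -19.1, 3.8, -0.0, 0.0, 6.6]
[-42.9, -14.2, 3.7, -0.0, 0.0, 6.6]
[-44.3, -9.2, 3.7, -0.0, 0.0, 6.5]
[-45.0, -4.2, 3.7, -0.0, 0.0, 6.6]
[-45.2, 1.1, 3.7, -0.0, 0.1, 6.6]
[-44.8, 6.2, 3.7, -0.1, -0.0, 6.5]
[-43.8, 11.3, 3.6, 0.0, -0.0, 6.6]
[-42.2, 16.2, 3.7, 0.0, -0.0, 6.6]
[-40.1, 21.0, 3.7, -0.0, -0.0, 6.6]
[-37.4, 25.4, 3.6, -0.0, -0.0, 6.5]
end [506.99 202.   200.01] n 12
```

Request:
carry_out(increments=[-35.6,-28,3.7,0,0,6.6,85,-38.6,-23.6,3.7,0,0,6.6,85,-41,-19,3.7,0,0,6.6,85,-43,-14,3.7,0,0,6.6,85,-44,-9,3.7,0,0,6.6,85], squeeze=40)

```text
clock: 0.6
position: [325.5, 460.0, 226.2]
eef_rot: [-0.0, 0.423, 0.906, -0.0]
ft_force: [-0.8, 0.8, 0.4]
opening: 85.2
finger_force: 0.0
```

Request:
carry_out(increments=[-45,-4,3.7,0,0,6.6,85,-45,1,3.7,0,0,6.6,85,-45,6,3.7,0,0,6.6,85,-44,11,3.7,0,0,6.6,85,-42,16,3.7,0,0,6.6,85])

```text
clock: 1.1
position: [454.2, 274.4, 207.8]
eef_rot: [-0.0, 0.663, 0.749, -0.0]
ft_force: [1.3, 0.6, -0.7]
opening: 85.5
finger_force: 0.0
```

Request:
carry_out(increments=[-40,21,3.7,0,0,6.6,85,-37,25,3.7,0,0,6.6,85,0,0,0,0,0,0,85,0,0,0,0,0,0,85])

```text
clock: 1.5
position: [505.0, 201.6, 200.3]
eef_rot: [-0.001, 0.744, 0.669, -0.001]
ft_force: [-0.1, 0.3, 0.0]
opening: 84.6
finger_force: 0.0
```

```bash
python3 - <<'E'
from h import *
from plant import env, grab_frame
f=grab_frame("wrist"); np.savez("w1.npz",**f)
cv2.imwrite("pics/w1.png",cv2.resize(f["color"][:,:,::-1],(800,600),interpolation=cv2.INTER_CUBIC))
p,R,s=cur(); print(p,s["joint_pos"],s["clock"])
rows([507,202,51],down(-5.6),p,R,4)
for n,P in dict(cap=[507.1,201.8,89],mouthL=cool([-46,21,6]),mouthR=cool([-46,-21,6]),c1=cool([-46,45,94]),c2=cool([-46,-45,94]),a1=cool([-140,42,6]),a2=cool([-140,-42,6])).items(): print(n,proj(f,P)*1.5625)
E
```

```text
[504.56 202.52 200.47] [0.19 0.04 1.94 0.   1.16 0.3 ] 1.55
[-0.1, 0.7, 37.4, -0.0, -0.0, -0.1]
[-0.0, 0.6, 37.3, -0.0, -0.0, -0.1]
[-0.1, 0.7, 37.4, -0.1, -0.0, -0.1]
[-0.1, 0.6, 37.4, 0.0, -0.0, -0.1]
end [506.98 201.98  50.97] n 4
cap [[403.27 300.93]]
mouthL [[375.19 183.74]]
mouthR [[439.97 183.2 ]]
c1 [[315.51 194.  ]]
c2 [[505.27 192.45]]
a1 [[348.19 321.31]]
a2 [[468.03 320.39]]
```

View pics/w1.png

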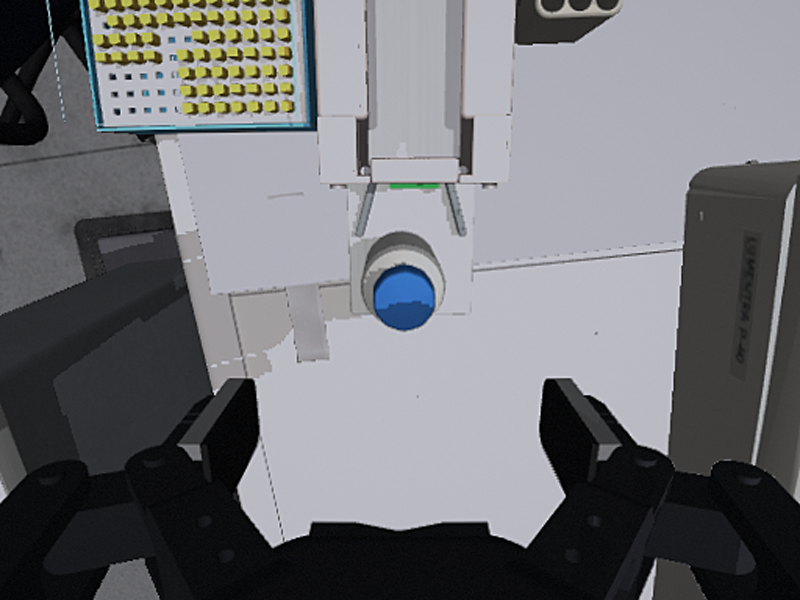

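```bash
python3 - <<'E'
from h import *
f=dict(np.load("w1.npz"))
uv=np.array([(319,185),(508,184),(350,313),(470,313),(372,183),(446,183)])/1.5625-.18
print(fit(f,uv[:4],[(-46,45,94),(-46,-45,94),(-140,42,6),(-140,-42,6)],COOL))
print(back(f,np.array([(404,297)])/1.5625-.18,89))
E
```

```text
(array([522.58, 306.2 ,   1.47]), np.float64(1.3184586582970326))
[[507.56 204.02  89.  ]]
```

Request:
carry_out(increments=[0,1.5,37.4,0,0,0,85,0,1,37.4,0,0,0,85,0,0,37.4,0,0,0,85,0,0,36,0,0,0,85,0,0,0,0,0,0,85])

```text
clock: 2.05
position: [502.0, 202.7, 47.3]
eef_rot: [-0.003, 0.742, 0.67, -0.005]
ft_force: [-0.8, 0.4, -0.6]
opening: 85.1
finger_force: 0.0
```

Request:
carry_out(increments=[0,0,0,0,0,0,40,0,0,0,0,0,0,40,0,0,0,0,0,0,40,0,0,0,0,0,0,40,0,0,0,0,0,0,40], squeeze=30)

```text
clock: 2.55
position: [509.3, 202.9, 55.8]
eef_rot: [0.001, 0.743, 0.669, 0.002]
ft_force: [-0.8, 2.2, 8.1]
opening: 46.3
finger_force: 31.4
```

```bash
python3 - <<'E'
from h import *
p,R,s=cur(); print(p,s["ft_force"],s["opening"],s["clock"])
P,Q=rows([508,202,125],down(-5.6),p,R,2)
rows([510,-86,125],down(-79.7),P,Q)
E
```

```text
[509.35 202.89  55.75] [-0.8   2.24  8.09] 46.32680882359949 2.55
[-0.4, -0.5, -34.6, 0.1, -0.1, -0.2]
[-0.5, -0.5, -34.7, 0.1, -0.0, -0.2]
end [508.03 202.03 125.05] n 2
[-31.8, 3.3, -0.0, 0.0, -0.0, 8.2]
[-31.1, 7.9, -0.0, 0.0, -0.0, 8.3]
[-29.5, 12.2, -0.0, 0.0, -0.0, 8.2]
[-27.6, 16.3, -0.0, 0.0, -0.0, 8.2]
[-24.9, 20.1, -0.0, 0.0, -0.0, 8.3]
[-21.7, 23.5, -0.0, 0.0, -0.0, 8.2]
[-18.2, 26.3, -0.0, 0.0, -0.0, 8.2]
[-14.3, 28.7, -0.0, -0.0, -0.0, 8.3]
[-9.9, 30.4, -0.0, -0.0, -0.0, 8.2]
end [510.02 -86.   124.97] n 9
```

Request:
carry_out(increments=[0,0,-35,0,0,0,40,0,0,-35,0,0,0,40,-32,3,0,0,0,8.2,40,-31,8,0,0,0,8.2,40,-30,12,0,0,0,8.2,40])

```text
clock: 3.05
position: [507.5, 104.8, 124.2]
eef_rot: [0.001, 0.87, 0.494, 0.001]
ft_force: [0.2, -0.4, -1.7]
opening: 46.0
finger_force: 31.5
```

Request:
carry_out(increments=[-27.6,16.3,0,0,0,8.2,40,-25,20,0,0,0,8.2,40,-21.7,23.5,0,0,0,8.2,40,-18,26,0,0,0,8.2,40,-14.3,28.7,0,0,0,8.2,40])

```text
clock: 3.55
position: [507.4, -55.5, 123.7]
eef_rot: [0.0, 0.988, 0.157, 0.001]
ft_force: [-0.0, 0.2, -1.1]
opening: 45.9
finger_force: 31.5
```

Request:
carry_out(increments=[-10,30,0,0,0,8.2,40,0,0,0,0,0,0,40,0,0,0,0,0,0,40])

```text
clock: 3.85
position: [507.4, -86.2, 123.4]
eef_rot: [0.0, 0.996, 0.089, 0.001]
ft_force: [-0.1, 0.4, -2.1]
opening: 46.1
finger_force: 31.5
```

```bash
python3 - <<'E'
from h import *
from plant import env, grab_frame
f=grab_frame("wrist"); np.savez("w2.npz",**f)
im=f["color"][:,:,::-1]
g=grab_frame("scene"); np.savez("s2.npz",**g)
sc=cv2.resize(g["color"][190:290,220:353,::-1],(399,300),interpolation=cv2.INTER_CUBIC)
cv2.imwrite("pics/w2.png",np.hstack([cv2.resize(im,(400,300)),sc]))
p,R,s=cur(); print(p,R.as_matrix(),s["ft_force"],s["opening"],s["clock"],s["joint_pos"])
for n,P in dict(p1=[509.9,-86.1,4],).items(): print(n,proj(f,P)*.78)
rows([510,-86,54],down(-79.7),p,R,3)
E
```

```text
[507.18 -85.04 122.94] [[ 0.98  0.18  0.  ]
 [ 0.18 -0.98  0.  ]
 [ 0.   -0.   -1.  ]] [-0.3   0.18 -1.21] 46.1097468125346 3.95 [-0.36  0.07  2.06  0.    1.01  1.03]
p1 [[199.6  146.07]]
[0.9, 0.5, 23.0, -0.0, -0.0, 0.0]
[0.8, 0.5, 23.0, -0.0, -0.0, 0.0]
[0.9, 0.5, 22.9, -0.0, -0.0, 0.0]
end [510.02 -86.04  54.04] n 3
```

View pics/w2.png

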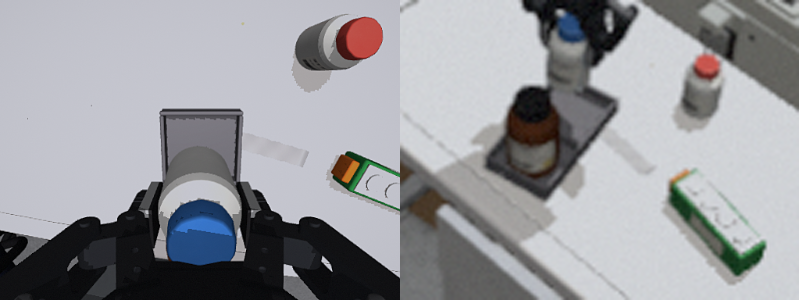

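Request:
carry_out(increments=[1,0.5,23,0,0,0,40,1,0.5,23,0,0,0,40,0,0,16,0,0,0,40,0,0,0,0,0,0,40,0,0,0,0,0,0,40])

```text
clock: 4.45
position: [509.5, -85.5, 60.9]
eef_rot: [-0.0, 0.996, 0.09, -0.0]
ft_force: [0.2, 0.2, -0.5]
opening: 46.3
finger_force: 31.5
```

Request:
carry_out(increments=[0,0,3,0,0,0,40,0,0,3,0,0,0,40,0,0,0,0,0,0,40])

```text
clock: 4.75
position: [509.6, -86.3, 55.0]
eef_rot: [0.0, 0.996, 0.089, 0.0]
ft_force: [-0.2, 0.6, -1.6]
opening: 46.3
finger_force: 31.5
```

Request:
carry_out(increments=[0,0,2,0,0,0,40,0,0,2,0,0,0,40,0,0,0,0,0,0,40])

```text
clock: 5.05
position: [510.4, -86.5, 53.8]
eef_rot: [-0.0, 0.996, 0.089, -0.0]
ft_force: [-5.9, 2.4, 14.9]
opening: 46.1
finger_force: 33.0
```

Request:
carry_out(increments=[0,0,-1.5,0,0,0,40,0,0,0,0,0,0,60,0,0,0,0,0,0,85,0,0,0,0,0,0,85,0,0,0,0,0,0,85])

```text
clock: 5.55
position: [509.3, -86.3, 51.9]
eef_rot: [-0.0, 0.996, 0.089, -0.0]
ft_force: [-0.2, 0.3, 1.0]
opening: 85.0
finger_force: 0.0
```

```bash
python3 - <<'E'
from h import *
p,R,s=cur(); print(p,s["ft_force"],s["opening"],s["clock"])
P,Q=rows([510,-86,170],down(-79.7),p,R,3)
# view pose above cartridge
rows([500,-290,190],down(-10.4),P,Q)
E
```

```text
[509.25 -86.33  51.92] [-0.18  0.34  0.96] 85.0151746298807 5.55
[0.2, -0.1, -39.4, -0.0, 0.0, -0.0]
[0.3, -0.0, -39.3, -0.0, 0.0, -0.1]
[0.2, -0.1, -39.4, -0.0, 0.0, 0.0]
end [509.96 -86.03 170.02] n 3
[-5.1, 22.1, -2.2, -0.0, 0.0, -7.7]
[-8.1, 21.2, -2.2, -0.0, 0.0, -7.7]
[-10.8, 19.9, -2.3, -0.0, 0.0, -7.7]
[-13.5, 18.3, -2.2, -0.0, 0.0, -7.7]
[-15.7, 16.4, -2.2, -0.0, 0.0, -7.7]
[-17.8, 14.1, -2.2, -0.0, 0.0, -7.7]
[-19.5, 11.6, -2.3, -0.0, 0.0, -7.7]
[-20.9, 8.8, -2.2, -0.0, -0.0, -7.7]
[-21.9, 6.0, -2.2, -0.0, -0.0, -7.7]
end [ 499.98 -290.03  189.99] n 9
```

Request:
carry_out(increments=[0,0,-39,0,0,0,85,0,0,-39,0,0,0,85,0,0,-40,0,0,0,85,-5,27,0,0,0,-7.7,85,-9,26,0,0,0,-7.7,85])

```text
clock: 6.05
position: [509.8, -141.9, 172.4]
eef_rot: [0.001, 0.974, 0.225, 0.002]
ft_force: [-0.2, -0.6, -0.3]
opening: 85.1
finger_force: 0.0
```

Request:
carry_out(increments=[-13,24,0,0,0,-7.7,85,-16,22,0,0,0,-7.7,85,-19,20,0,0,0,-7.7,85,-21,17,0,0,0,-7.7,85,-24,14,0,0,0,-7.7,85])

```text
clock: 6.55
position: [502.0, -279.0, 169.8]
eef_rot: [-0.0, 0.846, 0.533, -0.0]
ft_force: [-0.0, -0.2, -0.2]
opening: 85.0
finger_force: 0.0
```

Request:
carry_out(increments=[-25,11,0,0,0,-7.7,85,-27,7,0,0,0,-7.7,85,0,0,0,0,0,0,85,0,0,0,0,0,0,85])

```text
clock: 6.95
position: [499.1, -333.3, 169.7]
eef_rot: [-0.001, 0.77, 0.639, 0.0]
ft_force: [-0.6, 0.7, -0.9]
opening: 84.8
finger_force: 0.0
```

```bash
python3 - <<'E'
from h import *
from plant import env, grab_frame
f=grab_frame("wrist"); np.savez("w3.npz",**f)
g=grab_frame("scene"); np.savez("s3.npz",**g)
sc=cv2.resize(g["color"][190:290,220:353,::-1],(266,200),interpolation=cv2.INTER_CUBIC)
im=cv2.resize(f["color"][:,:,::-1],(800,600),interpolation=cv2.INTER_CUBIC); im[400:,:266]=sc
cv2.imwrite("pics/w3.png",im)
p,R,s=cur(); print(p,R.as_matrix(),s["joint_pos"],s["clock"])
c=(505.14,-292.04,1.39)
print([ (proj(f,cool(q,c))*1.5625).round(0).tolist() for q in [(50,-18,36),(-60,-18,36),(-60,18,36),(50,18,36)]])
E
```

```text
[ 499.31 -332.15  169.74] [[ 0.18  0.98 -0.  ]
 [ 0.98 -0.18  0.  ]
 [ 0.   -0.   -1.  ]] [-0.76  0.2   1.83  0.    1.12 -0.57] 7.05
[[[431.0, 117.0]], [[428.0, 321.0]], [[365.0, 322.0]], [[360.0, 117.0]]]
```

View pics/w3.png

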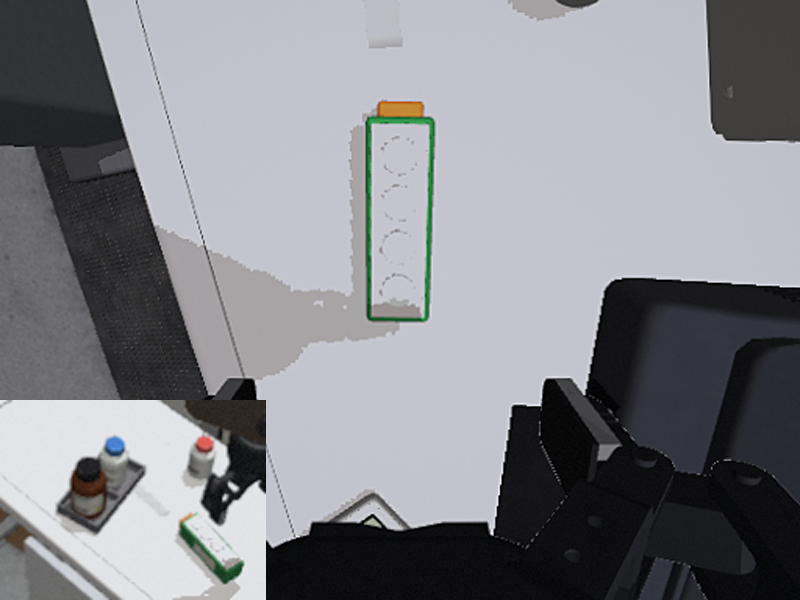

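```bash
python3 - <<'E'
from h import *
f=dict(np.load("w3.npz"))
uv=np.array([(434,118),(429.5,321),(367.5,321),(366,118)])/1.5625-.18
c,e=fit(f,uv,[(50,-18,36),(-60,-18,36),(-60,18,36),(50,18,36)],(505,-292,1.39)); print(c,e)
p,R,s=cur(); 
g=cool([-47,0,28],c); print(g, np.degrees(c[2])-90)
rows(g,down(np.degrees(c[2])-90),p,R,4)
E
```

```text
[ 506.73 -292.34    1.38] 0.8845330838298366
[ 497.71 -338.47   28.  ] -11.057837222217032
[-1.7, -0.1, 35.4, -0.0, -0.0, 0.1]
[-1.6, -0.0, 35.5, -0.0, -0.0, 0.2]
[-1.7, -0.1, 35.4, -0.0, -0.0, 0.1]
[-1.6, -0.1, 35.4, -0.0, -0.1, 0.1]
end [ 497.69 -338.43   28.04] n 4
```

Request:
carry_out(increments=[-2,0,35,0,0,0.2,85,-2,0,35,0,0,0.2,85,-2,0,35,0,0,0.2,85,-1,0,35,0,0,0,85,0,0,0,0,0,0,85])

```text
clock: 7.55
position: [494.9, -335.7, 24.6]
eef_rot: [-0.006, 0.772, 0.636, -0.001]
ft_force: [-0.4, 0.4, -0.4]
opening: 84.9
finger_force: 0.0
```

Request:
carry_out(increments=[0,0,0,0,0,0,25,0,0,0,0,0,0,25,0,0,0,0,0,0,25,0,0,0,0,0,0,25,0,0,0,0,0,0,25], squeeze=50)

```text
clock: 8.05
position: [499.5, -341.3, 33.0]
eef_rot: [0.002, 0.772, 0.636, 0.0]
ft_force: [-0.4, -0.0, 6.3]
opening: 34.8
finger_force: 51.8
```

```bash
python3 - <<'E'
from h import *
p,R,s=cur(); print(p,s["ft_force"],s["opening"],s["clock"])
C=(522,304.5,1.47)
P,Q=rows([498,-338,140],down(-11),p,R,3)
g=cool([-150,0,140],C);print(g)
rows(g,down(np.degrees(C[2])-90),P,Q)
E
```

```text
[ 499.55 -341.3    33.04] [-0.36 -0.05  6.27] 34.81160251767719 8.05
[0.9, -0.6, -35.7, 0.1, 0.0, -0.0]
[0.9, -0.6, -35.6, 0.0, 0.1, -0.0]
[0.9, -0.7, -35.7, 0.1, 0.0, -0.1]
end [ 497.96 -338.04  140.03] n 3
[506.91 155.26 140.  ]
[44.2, -7.7, -0.0, 0.0, 0.0, -0.5]
[44.2, -7.4, -0.1, 0.0, 0.0, -0.4]
[44.3, -7.0, 0.0, 0.0, 0.0, -0.5]
[44.4, -6.7, -0.0, 0.0, 0.0, -0.5]
[44.4, -6.2, -0.1, 0.0, 0.0, -0.5]
[44.5, -5.9, 0.0, 0.0, 0.0, -0.4]
[44.5, -5.6, -0.0, 0.0, 0.0, -0.5]
[44.5, -5.1, -0.1, 0.0, 0.0, -0.5]
[44.6, -4.8, 0.0, 0.0, 0.0, -0.4]
[44.6, -4.5, -0.0, 0.0, 0.0, -0.5]
[44.7, -4.1, -0.0, 0.0, 0.0, -0.5]
end [506.9  155.25 139.95] n 11
```

Request:
carry_out(increments=[0,0,-35,0,0,0,25,0,0,-35,0,0,0,25,0,0,-35,0,0,0,25,0,0,-35,0,0,0,25,43,-7.6,0,0,0,-0.5,25])

```text
clock: 8.55
position: [502.0, -302.2, 178.1]
eef_rot: [0.008, 0.771, 0.637, 0.001]
ft_force: [1.8, 0.3, 0.2]
opening: 34.9
finger_force: 50.8
```

Request:
carry_out(increments=[43,-7.4,0,0,0,-0.5,25,43,-7,0,0,0,-0.5,25,43,-6.6,0,0,0,-0.5,25,43,-6.3,0,0,0,-0.5,25,43,-6,0,0,0,-0.5,25])

```text
clock: 9.05
position: [501.2, -77.1, 170.3]
eef_rot: [0.0, 0.755, 0.655, 0.0]
ft_force: [-0.7, -0.2, -2.4]
opening: 34.6
finger_force: 50.8
```

Request:
carry_out(increments=[43,-5.6,0,0,0,-0.5,25,43,-5.2,0,0,0,-0.5,25,43,-4.8,0,0,0,-0.5,25,43,-4.5,0,0,0,-0.5,25,43,-4,0,0,0,-0.5,25])

```text
clock: 9.55
position: [503.8, 139.2, 170.3]
eef_rot: [0.0, 0.741, 0.672, 0.0]
ft_force: [1.1, -0.5, -1.4]
opening: 35.0
finger_force: 50.8
```

Request:
carry_out(increments=[0,0,30,0,0,0,25,0,0,30,0,0,0,25,0,0,0,0,0,0,25,0,0,0,0,0,0,25])

```text
clock: 9.95
position: [503.9, 137.4, 110.1]
eef_rot: [-0.0, 0.741, 0.672, -0.001]
ft_force: [0.5, 0.3, -1.6]
opening: 34.7
finger_force: 50.8
```

```bash
python3 - <<'E'
from h import *
from plant import env, grab_frame
f=grab_frame("wrist"); np.savez("w4.npz",**f)
g=grab_frame("scene"); np.savez("s4.npz",**g)
im=cv2.resize(f["color"][:,:,::-1],(800,600),interpolation=cv2.INTER_CUBIC)
im[400:,:266]=cv2.resize(g["color"][130:230,150:283,::-1],(266,200),interpolation=cv2.INTER_CUBIC)
cv2.imwrite("pics/w4.png",im)
p,R,s=cur(); print(p,R.as_matrix(),s["ft_force"],s["opening"],s["clock"])
C=(522,304.5,1.47)
for C in [C,(522.6,306.2,1.47)]:
  print([ (proj(f,cool(q,C))*1.5625).round(0).tolist() for q in [(-46,45,94),(-46,-45,94),(-140,42,6),(-140,-42,6)]])
E
```

```text
[505.7  137.3  112.09] [[ 0.1  1.   0. ]
 [ 1.  -0.1  0. ]
 [ 0.   0.  -1. ]] [ 1.09 -0.53 -1.64] 34.75795120663299 10.05
[[[234.0, -38.0]], [[574.0, -37.0]], [[315.0, 250.0]], [[489.0, 251.0]]]
[[[236.0, -45.0]], [[577.0, -44.0]], [[316.0, 247.0]], [[490.0, 247.0]]]
```

View pics/w4.png

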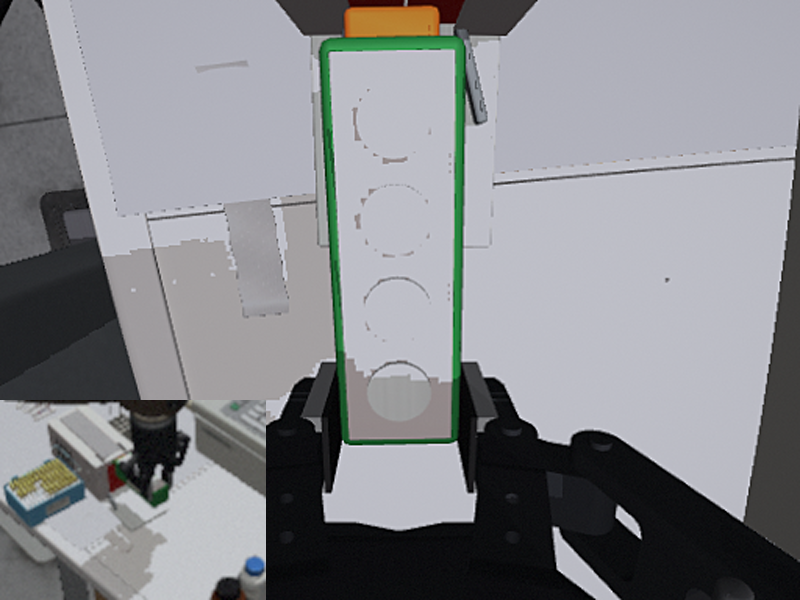

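```bash
cat >> h.py <<'E'
CART=np.array([(50,-18,36),(-60,-18,36),(-60,18,36),(50,18,36)],float)
def cartpose(f,uv):
    ok,rv,tv=cv2.solvePnP(CART.reshape(-1,1,3),np.array(uv,float).reshape(-1,1,2)/1.5625-.18,f["camera_matrix"],f["D"])
    M=f["R"].T@cv2.Rodrigues(rv)[0]; o=f["R"].T@(tv[:,0]-f["t"])
    return o,M
E
python3 - <<'E'
from h import *
f=dict(np.load("w4.npz"))
o,M=cartpose(f,[(465.5,40),(459,443),(342.5,443),(321,40)])
print(o,M)
print("nose",o+M@[60,0,0],"rear",o+M@[-60,0,0],"yaw",np.degrees(np.arctan2(M[1,0],M[0,0])),"pitch",np.degrees(np.arcsin(M[2,0])))
for uv in [[(318,246),(491,246)]]:
  print(back(f,np.array(uv)/1.5625-.18,6))
# orange nose: front top edge z
print(back(f,np.array([(345,8),(439,8),(400,441)])/1.5625-.18,o[2]+24))
w=dict(np.load("w3.npz"))
print("w3 pnp",cartpose(w,[(434,118),(429.5,321),(367.5,321),(366,118)]))
C=(522.6,306.2,1.47); print("cool axis pts",cool([-140,0,6],C),cool([-46,0,6],C),np.degrees(1.47))
E
```

```text
[508.05 185.53  72.94] [[ 0.08 -1.    0.01]
 [ 1.    0.08  0.04]
 [-0.04  0.    1.  ]]
nose [512.99 245.28  70.58] rear [503.12 125.78  75.3 ] yaw 85.28129711508565 pitch -2.253227532350408
[[467.71 171.46   6.  ]
 [550.88 163.3    6.  ]]
[[500.58 247.98  96.94]
 [525.08 245.53  96.94]
 [502.37 118.62  96.94]]
w3 pnp (array([ 506.05, -294.27,   -4.38]), array([[ 0.19, -0.98,  0.02],
       [ 0.98,  0.19,  0.06],
       [-0.06,  0.01,  1.  ]]))
cool axis pts [508.51 166.91   6.  ] [517.97 260.43   6.  ] 84.22479588423101
```

Request:
carry_out(increments=[-3,2,0,0,0,1,25,0,0,30,0,0,0,25,0,0,25,0,0,0,25,0,0,5,0,0,0,25,0,0,0,0,0,0,25])

```text
clock: 10.55
position: [506.1, 134.0, 50.3]
eef_rot: [-0.0, 0.747, 0.665, -0.0]
ft_force: [0.0, -0.5, -1.9]
opening: 34.8
finger_force: 50.8
```

Request:
carry_out(increments=[0,0,3,0,0,0,25,0,0,3,0,0,0,25,0,0,0,0,0,0,25])

```text
clock: 10.85
position: [506.6, 134.4, 44.9]
eef_rot: [0.0, 0.747, 0.665, 0.0]
ft_force: [-0.4, 0.2, -1.5]
opening: 34.6
finger_force: 50.8
```

Request:
carry_out(increments=[0,0,2.5,0,0,0,25,0,0,2.5,0,0,0,25,0,0,0,0,0,0,25])

```text
clock: 11.15
position: [506.2, 134.4, 39.1]
eef_rot: [0.0, 0.747, 0.665, 0.0]
ft_force: [0.1, 0.5, -2.2]
opening: 35.0
finger_force: 50.8
```

Request:
carry_out(increments=[0,0,1.5,0,0,0,25,0,0,1,0,0,0,25,0,0,0,0,0,0,25])

```text
clock: 11.45
position: [506.4, 134.1, 38.5]
eef_rot: [-0.0, 0.746, 0.666, -0.001]
ft_force: [-4.9, -3.6, 9.8]
opening: 34.7
finger_force: 52.5
```

Request:
carry_out(increments=[0,0,-1,0,0,0,25,5,0,0,0,0,0,25,6,0,0,0,0,0,25,6,0,0,0,0,0,25,0,0,0,0,0,0,25])

```text
clock: 11.95
position: [509.7, 151.6, 39.0]
eef_rot: [0.001, 0.746, 0.666, 0.001]
ft_force: [0.9, -2.0, 5.6]
opening: 34.9
finger_force: 51.6
```

```bash
python3 - <<'E'
from h import *
from plant import env, grab_frame
f=grab_frame("wrist"); np.savez("w5.npz",**f)
g=grab_frame("scene"); np.savez("s5.npz",**g)
im=cv2.resize(f["color"][:,:,::-1],(800,600),interpolation=cv2.INTER_CUBIC)
im[400:,:266]=cv2.resize(g["color"][130:230,150:283,::-1],(266,200),interpolation=cv2.INTER_CUBIC)
cv2.imwrite("pics/w5.png",im)
p,R,s=cur(); print(p,s["ft_force"],s["opening"],s["clock"])
E
```

```text
[509.74 151.54  38.98] [ 0.48 -0.78  6.52] 35.08958862789706 12.05
```

Request:
carry_out(increments=[5,0,0,0,0,0,25,5,0,0,0,0,0,25,5,0,0,0,0,0,25,0,0,0,0,0,0,25])

```text
clock: 12.45
position: [511.2, 165.2, 39.0]
eef_rot: [0.002, 0.746, 0.666, 0.0]
ft_force: [0.2, -6.5, 7.6]
opening: 35.0
finger_force: 51.9
```

Request:
carry_out(increments=[5,0,0,0,0,0,25,5,0,0,0,0,0,25,5,0,0,0,0,0,25,5,0,0,0,0,0,25])

```text
clock: 12.85
position: [513.3, 184.3, 39.1]
eef_rot: [0.002, 0.746, 0.666, -0.001]
ft_force: [-1.3, -6.9, 8.6]
opening: 34.8
finger_force: 52.0
```

Request:
carry_out(increments=[5,-0.2,0,0,0,0,25,5,-0.2,0,0,0,0,25,5,-0.2,0,0,0,0,25,5,-0.2,0,0,0,0,25,0,0,0,0,0,0,25])

```text
clock: 13.35
position: [515.1, 205.6, 39.1]
eef_rot: [0.001, 0.746, 0.666, 0.001]
ft_force: [-0.2, -3.2, 6.7]
opening: 34.7
finger_force: 51.8
```

Request:
carry_out(increments=[0,0,0,0,0,0,60,0,0,0,0,0,0,60,0,0,-30,0,0,0,60,0,0,-40,0,0,0,60,0,0,-40,0,0,0,60])

```text
clock: 13.85
position: [512.5, 206.1, 147.5]
eef_rot: [-0.001, 0.747, 0.665, -0.001]
ft_force: [0.2, -0.1, 0.3]
opening: 60.4
finger_force: 0.0
```

```bash
python3 - <<'E'
from h import *
from plant import env, grab_frame
f=grab_frame("wrist"); np.savez("w6.npz",**f)
im=cv2.resize(f["color"][:,:,::-1],(800,600),interpolation=cv2.INTER_CUBIC)
cv2.imwrite("pics/w6.png",im)
p,R,s=cur(); print(p,s["ft_force"],s["opening"],s["clock"])
C=(523,306.3,1.472)
P,Q=rows(cool([-165,0,130],C),down(np.degrees(C[2])-90,45),p,R)
P,Q=rows(cool([-148,0,37],C),down(np.degrees(C[2])-90,45),P,Q,3)
E
```

```text
[517.1  207.22 156.05] [1.32 1.71 3.68] 60.2453328479528 13.9
[-11.0, -0.5, 4.3, 0.2, 7.5, -0.1]
[-11.5, -0.6, 2.8, 0.1, 7.4, -0.1]
[-11.7, -0.5, 1.3, 0.2, 7.5, -0.1]
[-11.8, -0.6, -0.2, 0.1, 7.4, -0.1]
[-11.7, -0.5, -1.7, 0.2, 7.5, -0.1]
[-11.3, -0.7, -3.2, 0.1, 7.5, -0.1]
end [506.69 142.15 129.98] n 6
[-17.9, 0.0, 25.9, 0.0, -0.0, -0.0]
[-18.0, 0.0, 25.9, 0.0, -0.0, -0.0]
[-17.9, 0.0, 25.9, 0.0, -0.0, -0.0]
end [508.37 159.02  37.  ] n 3
```

View pics/w6.png

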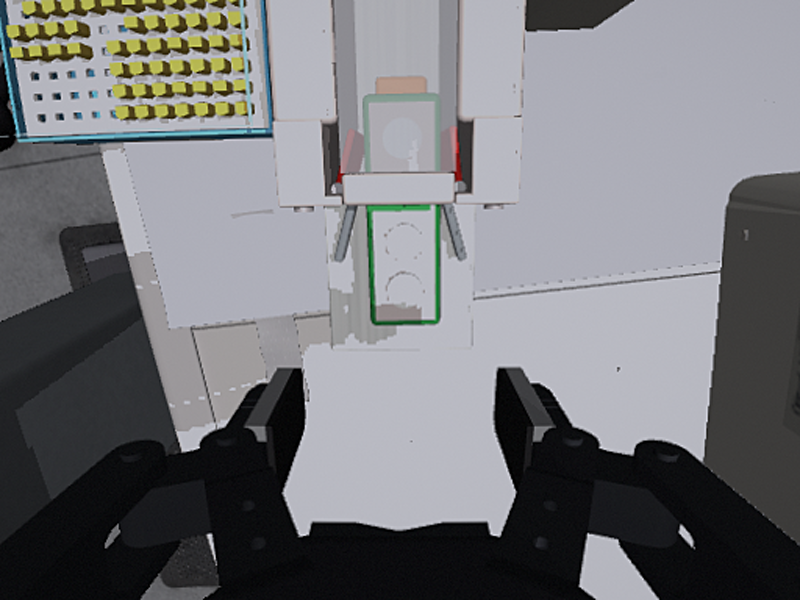

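```bash
python3 - <<'E'
from h import *
f=dict(np.load("w6.npz"))
b=lambda uv,z: back(f,np.array(uv)/1.5625-.18,z)
print("rear",b([(371,324),(440,324)],42)); print("nose-body",b([(364,95),(439.5,95)],42))
print("front top",b([(279,207),(520,205)],94),"lintel?",b([(344,203),(454,203)],94)); print("apron R",b([(473,348)],6))
print("guide ends",b([(338,260),(463,257)],18))
E
```

```text
rear [[496.78 197.84  42.  ]
 [531.61 193.84  42.  ]]
nose-body [[507.84 306.17  42.  ]
 [541.58 302.25  42.  ]]
front top [[474.32 264.82  94.  ]
 [563.   255.28  94.  ]] lintel? [[498.51 263.39  94.  ]
 [538.78 258.73  94.  ]]
apron R [[551.39 163.66   6.  ]]
guide ends [[481.34 227.97  18.  ]
 [548.52 221.88  18.  ]]
```

Request:
carry_out(increments=[-11,-0.5,4.5,0,7.5,0,20,-11.5,-0.5,3,0,7.5,0,0,-12,-0.5,1.5,0,7.5,0,0,-12,-0.5,0,0,7.5,0,0,-12,-0.5,-1.5,0,7.5,0,0])

```text
clock: 14.4
position: [504.8, 150.9, 125.1]
eef_rot: [-0.215, 0.706, 0.629, 0.243]
ft_force: [0.4, -0.7, -0.4]
opening: -0.2
finger_force: 0.0
```

Request:
carry_out(increments=[-11,-0.5,-3,0,7.5,0,0,0,0,0,0,0,0,0,0,0,0,0,0,0,0])

```text
clock: 14.7
position: [502.8, 140.5, 119.8]
eef_rot: [-0.255, 0.691, 0.614, 0.285]
ft_force: [0.3, 0.2, 0.2]
opening: 0.0
finger_force: 0.0
```

```bash
python3 - <<'E'
from h import *
p,R,s=cur(); print(p,R.as_matrix(),s["opening"],s["clock"],s["joint_pos"])
C=(523,306.3,1.472)
P,Q=rows(cool([-148,0,37],C),down(np.degrees(C[2])-90,45),p,R,3)
E
```

```text
[502.82 140.45 119.79] [[ 0.08  0.99  0.08]
 [ 0.7  -0.12  0.7 ]
 [ 0.71 -0.   -0.71]] 0.040261379395250124 14.7 [-0.26  0.13  2.16  0.86  1.17 -0.63]
[-15.0, 1.2, 24.0, 0.2, 0.0, -0.3]
[-15.0, 1.2, 24.1, 0.2, 0.0, -0.2]
[-15.0, 1.2, 24.0, 0.2, 0.1, -0.3]
end [508.39 159.01  36.96] n 3
```

Request:
carry_out(increments=[-15,1.5,24,0,0,-0.3,0,-15,1.5,24,0,0,-0.3,0,-15,1.5,24,0,0,-0.3,0,0,0,0,0,0,0,0,0,0,0,0,0,0,0])

```text
clock: 15.2
position: [510.1, 160.3, 38.6]
eef_rot: [-0.253, 0.684, 0.621, 0.287]
ft_force: [0.2, -0.1, 0.7]
opening: -0.1
finger_force: 0.0
```

Request:
carry_out(increments=[6,0,6,0,0,0,0,6,0,6,0,0,0,0,3,0,3,0,0,0,0,0,0,0,0,0,0,0])

```text
clock: 15.6
position: [512.7, 180.8, 38.9]
eef_rot: [-0.252, 0.684, 0.621, 0.288]
ft_force: [0.6, -0.8, 0.7]
opening: -0.1
finger_force: 0.0
```

```bash
python3 - <<'E'
from h import *
p,R,s=cur(); print(p,R.as_matrix()[:,2],s["ft_force"],s["clock"])
C=(523,306.3,1.472)
P,Q=rows(cool([-75,-1,37],C),down(np.degrees(C[2])-90,45),p,R,7)
E
```

```text
[512.7  180.81  38.9 ] [ 0.08  0.7  -0.71] [ 0.57 -0.83  0.65] 15.6
[5.0, -0.2, 5.3, 0.1, 0.0, 0.1]
[4.9, -0.2, 5.4, 0.1, 0.0, 0.0]
[5.0, -0.2, 5.3, 0.1, 0.0, 0.1]
[4.9, -0.2, 5.3, 0.1, 0.0, 0.0]
[5.0, -0.1, 5.4, 0.1, 0.0, 0.1]
[4.9, -0.2, 5.3, 0.1, 0.0, 0.0]
[5.0, -0.2, 5.3, 0.1, 0.0, 0.1]
end [516.56 231.59  37.04] n 7
```

Request:
carry_out(increments=[5,-0.2,5.2,0,0,0,0,5,-0.2,5.2,0,0,0,0,5,-0.2,5.2,0,0,0,0,5,-0.2,5.2,0,0,0,0])

```text
clock: 16.0
position: [514.6, 209.5, 37.5]
eef_rot: [-0.252, 0.685, 0.62, 0.288]
ft_force: [-0.8, -5.3, 3.9]
opening: -0.2
finger_force: 2.4
```

Request:
carry_out(increments=[5,-0.2,5.2,0,0,0,0,5,-0.2,5.2,0,0,0,0,5,-0.2,5.2,0,0,0,0,5,-0.2,5.2,0,0,0,0])

```text
clock: 16.4
position: [516.5, 238.5, 36.7]
eef_rot: [-0.252, 0.685, 0.62, 0.288]
ft_force: [-1.2, -4.5, 3.4]
opening: 0.1
finger_force: 2.2
```

```bash
python3 - <<'E'
from h import *
p,R,s=cur(); print(p,R.as_matrix()[:,2],s["ft_force"],s["clock"],s["joint_pos"])
C=(523,306.3,1.472)
P,Q=rows(cool([-28,-1,37],C),down(np.degrees(C[2])-90,45),p,R,6)
E
```

```text
[516.52 238.49  36.7 ] [ 0.08  0.7  -0.71] [-1.18 -4.5   3.41] 16.4 [-0.06  0.33  2.12  1.04  0.96 -0.7 ]
[4.8, 0.1, 4.7, 0.1, 0.0, 0.0]
[4.7, 0.1, 4.7, 0.1, 0.0, 0.1]
[4.8, 0.1, 4.7, 0.1, 0.0, 0.0]
[4.8, 0.1, 4.7, 0.1, 0.0, 0.1]
[4.7, 0.1, 4.7, 0.1, 0.0, 0.0]
[4.8, 0.1, 4.7, 0.1, 0.0, 0.1]
end [521.2  278.38  36.98] n 6
```

Request:
carry_out(increments=[5,0.1,5,0,0,0,0,5,0.1,5,0,0,0,0,5,0.1,5,0,0,0,0,5,0.1,5,0,0,0,0])

```text
clock: 16.8
position: [519.8, 266.5, 36.6]
eef_rot: [-0.252, 0.685, 0.62, 0.288]
ft_force: [-0.1, -4.7, 3.0]
opening: 0.1
finger_force: 2.2
```

Request:
carry_out(increments=[2,0,2,0,0,0,0,2,0,2,0,0,0,0,1,0,1,0,0,0,0])

```text
clock: 17.1
position: [520.2, 273.2, 36.4]
eef_rot: [-0.252, 0.685, 0.62, 0.287]
ft_force: [0.3, -4.1, 1.0]
opening: -0.1
finger_force: 2.2
```

Request:
carry_out(increments=[1,0,1,0,0,0,0,1,0,1,0,0,0,0,1,0,1,0,0,0,0,0,0,0,0,0,0,0])

```text
clock: 17.5
position: [521.3, 273.7, 35.0]
eef_rot: [-0.249, 0.686, 0.621, 0.286]
ft_force: [-2.2, -21.0, 3.1]
opening: 0.2
finger_force: 1.3
```

Request:
carry_out(increments=[1,0,1,0,0,0,0,1,0,1,0,0,0,0,0,0,0,0,0,0,0])

```text
clock: 17.8
position: [522.6, 273.6, 33.5]
eef_rot: [-0.245, 0.687, 0.621, 0.285]
ft_force: [-1.4, -33.0, 1.8]
opening: -0.4
finger_force: 1.9
```

Request:
carry_out(increments=[-6,0,-4,0,0,0,0,-12,0,-12,0,0,0,0,-14,0,-14,0,0,0,0,-14,0,-14,0,0,0,0,-14,0,-14,0,0,0,0])

```text
clock: 18.3
position: [511.9, 196.9, 35.0]
eef_rot: [-0.253, 0.685, 0.62, 0.287]
ft_force: [0.2, -0.6, -0.1]
opening: -0.0
finger_force: 0.0
```

Request:
carry_out(increments=[-14,0,-14,0,0,0,0,14,0,-25,0,0,0,0,14,0,-25,0,0,0,0,14,0,-25,0,0,0,0,0,0,0,0,0,0,0])

```text
clock: 18.8
position: [509.4, 153.8, 121.5]
eef_rot: [-0.25, 0.684, 0.621, 0.29]
ft_force: [-0.3, 0.0, 0.1]
opening: 0.0
finger_force: 0.0
```

```bash
python3 - <<'E'
from h import *
p,R,s=cur(); print(p,s["ft_force"],s["clock"])
C=(523,306.3,1.472)
P,Q=rows([520,245,185],down(np.degrees(C[2])-90,0),p,R)
E
```

```text
[509.45 153.76 121.51] [-0.27  0.01  0.13] 18.8
[18.3, 0.4, 3.4, 0.2, -7.5, 0.0]
[18.6, 0.3, 0.9, 0.2, -7.5, 0.0]
[18.5, 0.4, -1.5, 0.1, -7.5, 0.1]
[18.2, 0.3, -3.9, 0.2, -7.5, -0.0]
[17.5, 0.3, -6.3, 0.2, -7.5, -0.0]
[16.6, 0.3, -8.5, 0.2, -7.5, -0.0]
end [520.03 245.   185.04] n 6
```

```bash
python3 - <<'E'
from h import *
from plant import grab_frame
for n,o in [("wrist","w7"),("top","t7"),("scene","s7")]:
    np.savez(o+".npz",**grab_frame(n))
E
```

Request:
carry_out(increments=[18,0,3.4,0,-7.5,0,0,18,0,1,0,-7.5,0,0,18,0,-1.5,0,-7.5,0,0,18,0,-4,0,-7.5,0,0,17.5,0,-6,0,-7.5,0,0])

```text
clock: 19.45
position: [513.6, 230.0, 168.8]
eef_rot: [-0.038, 0.741, 0.669, 0.05]
ft_force: [0.3, -0.4, -0.1]
opening: -0.0
finger_force: 0.0
```

Request:
carry_out(increments=[16.5,0,-8.5,0,-7.5,0,0,0,0,0,0,0,0,0,0,0,0,0,0,0,0])

```text
clock: 19.75
position: [514.7, 245.4, 178.2]
eef_rot: [0.003, 0.742, 0.671, 0.002]
ft_force: [-0.3, 0.9, -0.1]
opening: -0.2
finger_force: 0.0
```

```bash
python3 - <<'E'
from h import *
from plant import grab_frame
f=grab_frame("wrist"); np.savez("w8.npz",**f)
p,R,s=cur(); print(p,s["clock"])
C=(523,306.3,1.472)
def crop(f,X,w,h,W,H):
    u,v=proj(f,X)[0].round().astype(int); x=np.clip(u-w//2,0,512-w); y=np.clip(v-h//2,0,384-h)
    print("crop",x,y); return cv2.resize(f["color"][y:y+h,x:x+w,::-1],(W,H),interpolation=cv2.INTER_CUBIC)
a=crop(f,cool([20,0,60],C),200,300,400,600)
w=dict(np.load("w7.npz")); b=crop(w,cool([-46,0,40],C),200,150,400,300)
t=dict(np.load("s7.npz")); c=crop(t,cool([0,0,40],C),80,60,400,300)
cv2.imwrite("pics/final.png",np.hstack([a,np.vstack([b,c])]))
E
```

```text
[514.6  244.37 177.89] 19.8
crop 157 0
crop 151 90
crop 162 132
```

View pics/final.png

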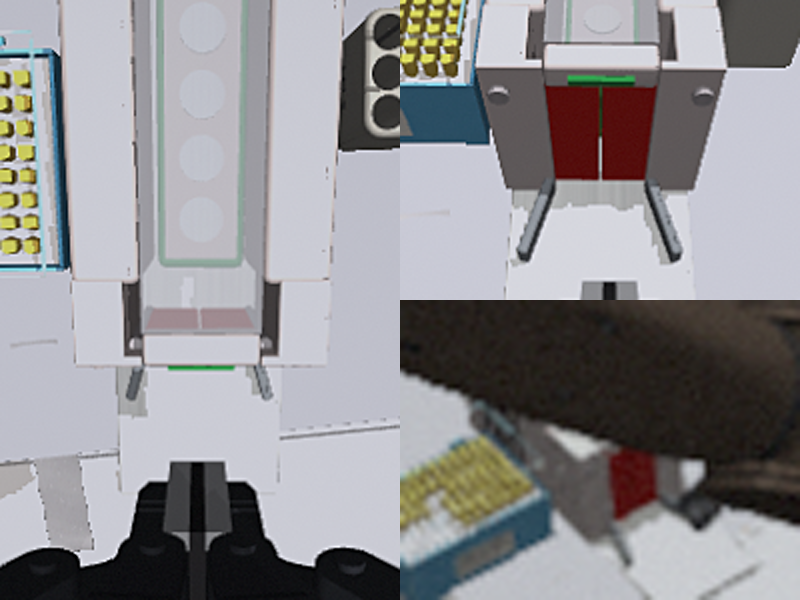

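```bash
python3 - <<'E'
from h import *
f=dict(np.load("w8.npz"))
b=lambda uv,z: back(f,np.array(uv,float)/2+[157-.25,0-.25],z)
r=b([(158,265),(243,265)],42).mean(0); fr=b([(75,366),(328,366)],94).mean(0); ap=b([(119,491),(280,489)],6).mean(0)
print(r,fr,ap); print("rear behind front",np.linalg.norm((r-fr)[:2]),"apron-rear",np.linalg.norm((r-ap)[:2]),"(130 expected)", "front-apron",np.linalg.norm((fr-ap)[:2]))
E
```

```text
[521.77 290.82  42.  ] [518.54 260.81  94.  ] [509.6  170.03   6.  ]
rear behind front 30.181102409941648 apron-rear 121.39960189467529 (130 expected) front-apron 91.21939607747386
```

Request:
carry_out(increments=[30,3,0,0,0,0,0,30,0,0,0,0,0,0,25,0,0,0,0,0,0,0,0,0,0,0,0,0,0,0,0,0,0,0,0])

```text
clock: 20.3
position: [527.2, 327.1, 178.6]
eef_rot: [0.004, 0.743, 0.669, 0.002]
ft_force: [-0.1, -0.8, 0.4]
opening: -0.1
finger_force: 0.0
```

```bash
python3 - <<'E'
from h import *
from plant import grab_frame
f=grab_frame("wrist"); np.savez("w9.npz",**f)
p,R,s=cur(); print(p)
C=(523,306.3,1.472)
print([proj(f,cool(q,C))[0].round(1).tolist() for q in [(-46,0,94),(120,0,94),(-10,0,42),(100,0,42),(110,0,30),(110,0,6)]])
im=cv2.GaussianBlur(f["color"],(3,3),0)
u=int(round(proj(f,cool([50,-1.5,42],C))[0][0]))
for uu in (u-9,):
  for v in range(0,300,2): print(v,*im[v,uu].tolist(),end=" | ")
E
```

```text
[527.31 326.86 178.89]
[[252.2, 284.6], [249.8, 56.3], [251.9, 217.7], [250.7, 91.1], [250.7, 79.2], [250.8, 80.9]]
0 195 196 208 | 2 195 196 208 | 4 195 197 208 | 6 195 196 208 | 8 196 197 208 | 10 196 197 208 | 12 196 197 208 | 14 196 197 208 | 16 196 197 208 | 18 196 197 209 | 20 196 197 209 | 22 196 197 209 | 24 196 197 209 | 26 196 197 209 | 28 197 198 209 | 30 197 198 209 | 32 197 198 209 | 34 197 198 209 | 36 197 198 210 | 38 197 198 209 | 40 197 198 209 | 42 197 198 210 | 44 197 198 210 | 46 197 198 210 | 48 197 198 210 | 50 197 198 210 | 52 197 199 210 | 54 198 199 210 | 56 198 199 211 | 58 199 192 195 | 60 211 213 219 | 62 210 211 220 | 64 210 211 219 | 66 210 211 220 | 68 211 212 220 | 70 211 212 220 | 72 182 173 175 | 74 151 150 156 | 76 163 163 169 | 78 162 162 169 | 80 165 165 172 | 82 195 197 205 | 84 200 202 211 | 86 198 201 210 | 88 195 175 169 | 90 206 174 160 | 92 206 175 160 | 94 204 174 159 | 96 203 172 158 | 98 156 170 161 | 100 152 178 167 | 102 166 182 177 | 104 200 196 204 | 106 198 195 202 | 108 198 195 202 | 110 197 195 202 | 112 198 195 202 | 114 199 197 2
[... 861 characters left out ...]
8 204 | 212 197 194 200 | 214 196 194 200 | 216 197 194 201 | 218 197 194 201 | 220 182 188 189 | 222 158 180 173 | 224 207 209 216 | 226 209 210 219 | 228 207 208 216 | 230 151 152 158 | 232 68 69 71 | 234 67 67 70 | 236 65 66 69 | 238 66 66 69 | 240 67 67 70 | 242 66 67 69 | 244 67 67 69 | 246 66 67 69 | 248 66 67 69 | 250 66 67 70 | 252 67 67 70 | 254 66 67 69 | 256 67 67 70 | 258 67 67 70 | 260 66 66 69 | 262 66 67 69 | 264 64 65 67 | 266 104 104 108 | 268 36 37 38 | 270 13 13 16 | 272 14 15 17 | 274 15 16 19 | 276 15 16 18 | 278 15 15 18 | 280 14 14 17 | 282 14 14 17 | 284 14 15 17 | 286 15 14 18 | 288 14 14 17 | 290 14 14 17 | 292 14 14 17 | 294 14 14 18 | 296 14 15 18 | 298 14 14 16 |
```

```bash
python3 - <<'E'
from h import *
f=dict(np.load("w8.npz")); Rt=Ro.from_quat([.742,.671,.002,.003]); p=np.array([514.6,244.4,177.9])
R,t=f["R"],f["t"]; Cc=-R.T@t
print("cam in tool",Rt.inv().apply(Cc-p), "axis",Rt.inv().apply(R[2]))
uv=np.array([(168,462),(226,462),(135,490),(262,490),(142,483),(255,483),(120,545)],float)/2+[156.75,-.25]
n=cv2.undistortPoints(uv.reshape(-1,1,2),f["camera_matrix"],f["D"])[:,0]
d=Rt.inv().apply(np.c_[n,np.ones(len(n))]@R); c=Rt.inv().apply(Cc-p)
for X in (11,8): print(X,c+d*((X-c[0])/d[:,0])[:,None])
E
```

```text
cam in tool [  72.34    0.13 -127.97] axis [-0.28 -0.    0.96]
11 [[ 11.    -7.09  13.04]
 [ 11.     7.16  13.01]
 [ 11.   -13.73  -2.47]
 [ 11.    14.47  -2.51]
 [ 11.   -12.48   1.12]
 [ 11.    13.23   1.08]
 [ 11.   -14.33 -25.62]]
8 [[  8.    -7.45  19.94]
 [  8.     7.51  19.91]
 [  8.   -14.41   3.67]
 [  8.    15.17   3.63]
 [  8.   -13.09   7.44]
 [  8.    13.87   7.39]
 [  8.   -15.04 -20.61]]
```

```bash
python3 - <<'E'
from h import *
p,R,s=cur(); print(p)
C=(523,306.3,1.472); phi=np.degrees(C[2])-90
P,Q=rows(cool([-160,0,150],C),down(phi,45),p,R)
P,Q=rows(cool([-165,0,100],C),down(phi,65),P,Q)
E
```

```text
[527.31 326.86 178.89]
[-30.1, -0.2, 4.9, 0.1, 7.5, -0.0]
[-30.6, -0.3, 0.8, 0.1, 7.5, -0.0]
[-30.3, -0.2, -3.1, 0.1, 7.5, -0.1]
[-29.7, -0.3, -7.0, 0.1, 7.6, 0.0]
[-28.6, -0.3, -10.9, 0.1, 7.5, -0.0]
[-26.8, -0.3, -14.6, 0.1, 7.5, -0.0]
end [507.23 147.06 150.02] n 6
[-13.0, 0.0, 10.6, 0.0, 6.7, -0.0]
[-14.1, 0.0, 9.0, 0.0, 6.6, -0.0]
[-15.0, 0.0, 7.4, 0.0, 6.7, -0.0]
end [506.73 142.14 100.03] n 3
```

Request:
carry_out(increments=[-30,0,5,0,7.5,0,0,-30.5,-0.3,1,0,7.5,0,0,-30,-0.3,-3,0,7.5,0,0,-30,-0.3,-7,0,7.5,0,0,-28.5,-0.3,-11,0,7.5,0,0])

```text
clock: 20.85
position: [510.8, 176.7, 156.3]
eef_rot: [-0.211, 0.702, 0.634, 0.245]
ft_force: [0.2, -0.7, -0.3]
opening: 0.3
finger_force: 0.0
```

Request:
carry_out(increments=[-27,-0.3,-14.5,0,7.5,0,0,-13,0,10.5,0,6.7,0,0,-14,0,9,0,6.7,0,0,-15,0,7.5,0,6.7,0,0,0,0,0,0,0,0,0])

```text
clock: 21.35
position: [504.9, 142.6, 96.0]
eef_rot: [-0.36, 0.627, 0.563, 0.401]
ft_force: [-1.4, 0.2, -0.8]
opening: 0.0
finger_force: 0.0
```

```bash
python3 - <<'E'
from h import *
p,R,s=cur(); print(p,R.as_matrix()[:,2],s["joint_pos"],s["clock"],s["ft_force"])
C=(523,306.3,1.472); phi=np.degrees(C[2])-90
P,Q=rows(cool([-90,0,33],C),down(phi,65),p,R,3)
P,Q=rows(cool([-40,0,33],C),down(phi,65),P,Q,5)
E
```

```text
[504.89 142.6   96.03] [ 0.1   0.9  -0.42] [-0.35  0.33  2.16  1.12  1.37 -0.92] 21.35 [-1.44  0.17 -0.78]
[-8.6, 0.4, 31.4, 0.2, -0.1, -0.1]
[-8.6, 0.5, 31.5, 0.1, -0.0, -0.1]
[-8.6, 0.5, 31.4, 0.2, -0.1, -0.1]
end [514.08 216.74  32.95] n 3
[4.2, 0.0, 9.1, -0.0, 0.0, 0.0]
[4.3, 0.0, 9.0, -0.0, 0.0, 0.0]
[4.2, 0.0, 9.1, -0.0, 0.0, 0.0]
[4.3, 0.1, 9.0, -0.0, 0.0, 0.0]
[4.2, -0.0, 9.1, -0.0, 0.0, 0.0]
end [519.08 266.5   33.  ] n 5
```

Request:
carry_out(increments=[-8.6,0.5,31.4,0,0,0,0,-8.6,0.5,31.4,0,0,0,0,-8.4,0.5,31,0,0,0,0,0,0,0,0,0,0,0,0,0,0,0,0,0,0])

```text
clock: 21.85
position: [518.0, 217.9, 39.6]
eef_rot: [-0.356, 0.624, 0.567, 0.403]
ft_force: [-0.1, -1.0, 0.6]
opening: 0.2
finger_force: 0.0
```

Request:
carry_out(increments=[4.2,0,9,0,0,0,0,4.2,0,9,0,0,0,0,4.2,0,9,0,0,0,0,2,0,4.5,0,0,0,0,0,0,0,0,0,0,0])

```text
clock: 22.35
position: [521.7, 252.9, 38.7]
eef_rot: [-0.357, 0.624, 0.567, 0.403]
ft_force: [-0.0, -0.9, 1.4]
opening: -0.1
finger_force: 0.8
```

```bash
python3 - <<'E'
from h import *
p,R,s=cur(); print(p,R.as_matrix()[:,2],s["clock"],s["ft_force"])
C=(523,306.3,1.472); phi=np.degrees(C[2])-90
P,Q=rows(cool([-33,0,33],C),down(phi,65),p,R,3)
E
```

```text
[521.69 252.87  38.66] [ 0.1   0.9  -0.42] 22.35 [-0.05 -0.92  1.45]
[1.1, -1.4, 6.9, 0.2, -0.0, 0.2]
[1.2, -1.3, 6.9, 0.1, -0.1, 0.2]
[1.1, -1.4, 7.0, 0.2, 0.0, 0.1]
end [519.72 273.47  32.95] n 3
```

Request:
carry_out(increments=[-2.5,-2,5.5,0,0,0,0,1,-1.5,3,0,0,0,0,0,0,0,0,0,0,0])

```text
clock: 22.65
position: [518.3, 259.9, 32.7]
eef_rot: [-0.357, 0.624, 0.566, 0.402]
ft_force: [0.4, -2.1, -0.0]
opening: -0.2
finger_force: 0.9
```

```bash
python3 - <<'E'
from h import *
p,R,s=cur(); print(p,R.as_matrix()[:,2],s["clock"],s["ft_force"])
C=(523,306.3,1.472); phi=np.degrees(C[2])-90
P,Q=rows(cool([-35,0,33],C),down(phi,65),p,R,3)
E
```

```text
[518.32 259.85  32.67] [ 0.1   0.9  -0.42] 22.65 [ 0.35 -2.12 -0.04]
[1.7, 0.0, 3.5, 0.2, -0.0, 0.1]
[1.8, 0.0, 3.5, 0.1, -0.0, 0.2]
[1.7, 0.0, 3.5, 0.2, -0.1, 0.1]
end [519.52 271.51  32.96] n 3
```

Request:
carry_out(increments=[1.8,0,3.5,0,0,0,0,1.8,0,3.5,0,0,0,0,1.7,0,3.5,0,0,0,0,0.8,0,1.8,0,0,0,0])

```text
clock: 23.05
position: [520.0, 273.7, 33.5]
eef_rot: [-0.357, 0.624, 0.567, 0.403]
ft_force: [0.1, -4.4, -0.9]
opening: -0.1
finger_force: 1.8
```

Request:
carry_out(increments=[0.6,0,1.4,0,0,0,0,0.6,0,1.4,0,0,0,0,0.4,0,0.9,0,0,0,0,0,0,0,0,0,0,0])

```text
clock: 23.45
position: [520.6, 277.4, 33.5]
eef_rot: [-0.357, 0.624, 0.567, 0.403]
ft_force: [0.1, -1.8, -0.8]
opening: -0.3
finger_force: 1.3
```

Request:
carry_out(increments=[0.4,0,0.9,0,0,0,0,0.4,0,0.9,0,0,0,0,0,0,0,0,0,0,0])

```text
clock: 23.75
position: [520.8, 279.4, 33.5]
eef_rot: [-0.357, 0.624, 0.567, 0.403]
ft_force: [0.8, -2.3, 0.1]
opening: 0.0
finger_force: 1.5
```

Request:
carry_out(increments=[0.4,0,0.9,0,0,0,0,0.4,0,0.9,0,0,0,0,0,0,0,0,0,0,0])

```text
clock: 24.05
position: [521.2, 280.3, 33.4]
eef_rot: [-0.356, 0.624, 0.567, 0.403]
ft_force: [-2.0, -11.5, 2.4]
opening: -0.1
finger_force: 6.4
```

Request:
carry_out(increments=[0.4,0,0.9,0,0,0,0,0,0,0,0,0,0,0])

```text
clock: 24.25
position: [521.4, 280.5, 33.4]
eef_rot: [-0.356, 0.625, 0.567, 0.403]
ft_force: [-4.7, -18.7, 4.8]
opening: -0.3
finger_force: 9.8
```

Request:
carry_out(increments=[-5,0,-10,0,0,0,0,-8,0,-18,0,0,0,0,-12,0,-27,0,0,0,0,-12,0,-27,0,0,0,0,-4,0,-40,0,0,0,0])

```text
clock: 24.75
position: [506.0, 155.2, 46.8]
eef_rot: [-0.359, 0.624, 0.566, 0.402]
ft_force: [0.2, 0.1, 0.7]
opening: -0.3
finger_force: 0.0
```

```bash
python3 - <<'E'
from h import *
p,R,s=cur(); print(p,s["clock"],s["ft_force"])
C=(523,306.3,1.472); phi=np.degrees(C[2])-90
P,Q=rows([506,145,150],down(phi,45),p,R)
P,Q=rows([527,327,179],down(phi,0),P,Q)
E
```

```text
[506.02 155.16  46.78] 24.75 [0.22 0.1  0.66]
[29.8, 0.6, -17.5, 0.1, -6.7, 0.1]
[27.6, 0.5, -20.9, 0.1, -6.7, 0.1]
[24.9, 0.4, -23.9, 0.2, -6.8, 0.1]
end [505.96 145.   149.99] n 3
[25.0, 0.5, 18.2, -0.0, -7.5, -0.0]
[27.2, 0.5, 14.7, -0.0, -7.5, -0.0]
[28.8, 0.5, 11.1, -0.0, -7.5, -0.0]
[30.1, 0.5, 7.2, -0.0, -7.5, -0.0]
[30.7, 0.5, 3.2, -0.0, -7.5, -0.0]
[30.9, 0.5, -0.9, -0.0, -7.5, -0.0]
end [527.02 326.95 179.04] n 6
```

Request:
carry_out(increments=[30,0.5,-17.5,0,-6.7,0,0,27.6,0.5,-21,0,-6.7,0,0,25,0.5,-24,0,-6.7,0,0,25,0.5,18,0,-7.5,0,0,27,0.5,14.5,0,-7.5,0,0])

```text
clock: 25.25
position: [515.4, 205.2, 163.9]
eef_rot: [-0.166, 0.717, 0.647, 0.196]
ft_force: [-0.2, -0.1, -0.5]
opening: -0.3
finger_force: 0.0
```

Request:
carry_out(increments=[29,0.5,11,0,-7.5,0,0,30,0.5,7,0,-7.5,0,0,31,0.5,3,0,-7.5,0,0,31,0.5,-1,0,-7.5,0,0,0,0,0,0,0,0,0])

```text
clock: 25.75
position: [527.9, 333.0, 182.4]
eef_rot: [0.004, 0.74, 0.672, 0.004]
ft_force: [-0.4, -0.3, 0.2]
opening: -0.2
finger_force: 0.0
```

```bash
python3 - <<'E'
from h import *
from plant import grab_frame
f=grab_frame("wrist"); np.savez("w10.npz",**f)
p,R,s=cur(); print(p,s["clock"],s["ft_force"])
C=(523,306.3,1.472)
print([proj(f,cool(q,C))[0].round(1).tolist() for q in [(120,0,94),(-10,0,42),(-42,0,78),(110,0,30),(110,0,6)]])
im=cv2.GaussianBlur(f["color"],(3,3),0)
u=int(round(proj(f,cool([50,-1.5,42],C))[0][0]))-9
for v in [*range(50,106,2),*range(206,240,2)]: print(v,*im[v,u].tolist(),end=" | ")
# flap red pixels seen through the window: shut leaves lie in a thin row band
for n in ("w8","w10"):
    g=dict(np.load(n+".npz")); c=g["color"].astype(int); m=(c[...,0]-c[...,1]>12)&(c[...,0]-c[...,2]>5)&(c[...,1]<170)
    x0,y0=proj(g,cool([-46,0,80],C))[0].astype(int); ys,xs=np.nonzero(m[y0-70:y0+15,x0-45:x0+45]); print("\n",n,len(ys),np.percentile(ys+y0-70,[5,50,95]) if len(ys) else None,np.percentile(xs,[5,95])if len(ys) else None,(x0,y0))
E
```

```text
[527.61 330.38 181.33] 25.8 [ 0.59 -0.06 -0.95]
[[250.4, 67.0], [250.9, 222.5], [250.9, 273.6], [250.7, 87.1], [250.7, 88.2]]
50 198 199 210 | 52 198 199 210 | 54 198 199 210 | 56 198 199 210 | 58 198 199 210 | 60 198 199 211 | 62 198 199 211 | 64 198 199 211 | 66 198 199 211 | 68 203 200 207 | 70 211 211 216 | 72 211 212 220 | 74 211 212 220 | 76 211 212 220 | 78 211 212 220 | 80 213 212 220 | 82 184 175 176 | 84 151 150 155 | 86 162 162 169 | 88 191 167 158 | 90 207 176 161 | 92 205 175 161 | 94 205 174 160 | 96 196 171 159 | 98 150 172 163 | 100 152 179 166 | 102 181 188 189 | 104 199 196 204 | 206 200 200 206 | 208 198 197 203 | 210 197 195 201 | 212 197 195 201 | 214 197 194 201 | 216 198 195 201 | 218 188 190 193 | 220 156 176 169 | 222 197 200 207 | 224 198 200 208 | 226 204 206 214 | 228 214 215 223 | 230 157 158 164 | 232 62 62 65 | 234 60 60 62 | 236 62 62 65 | 238 64 65 67 | 
 w8 487 [154. 159. 163.] [22. 67.] (np.int64(257), np.int64(178))

 w10 56 [237.   238.5  240.25] [25. 66.] (np.int64(250), np.int64(279))
```

Request:
carry_out(increments=[-30,-3,0,0,0,0,0,-30,-3,0,0,0,0,0,-25,-3,0,0,0,0,0,0,0,0,0,0,0,0,0,0,0,0,0,0,0])

```text
clock: 26.3
position: [510.5, 242.0, 180.8]
eef_rot: [0.004, 0.744, 0.669, 0.004]
ft_force: [-0.1, 1.0, -0.4]
opening: -0.2
finger_force: 0.0
```

```bash
python3 - <<'E'
from h import *
from plant import grab_frame
C=(523,306.3,1.472)
np.savez("w11.npz",**grab_frame("wrist")); t=grab_frame("top")["color"].astype(int); a=np.load("top0.npz")["color"].astype(int)
for n in ("w6","w8","w11"):
    g=dict(np.load(n+".npz")); c=g["color"].astype(int); m=(c[...,0]-c[...,1]>12)&(c[...,0]-c[...,2]>5)&(c[...,1]<170)
    x0,y0=proj(g,cool([-46,0,80],C))[0].astype(int); ys,xs=np.nonzero(m[y0-70:y0+15,x0-45:x0+45]); print(n,len(ys),np.percentile(ys-70,[5,50,95]),np.percentile(xs-45,[5,25,50,75,95]))
    print(" leaf line",[proj(g,cool([-40,s,78],C))[0].round(0)-[x0,y0] for s in (20,-20)])
for n,(x,y,w,h) in dict(red=(320,148,25,25),brown=(294,212,25,30),blue_pocket=(285,185,30,30),tip=(128,212,40,52),cuv=(133,158,24,20)).items():
    d=np.abs(t-a)[y:y+h,x:x+w].mean(2); print(n,d.mean().round(1),d.max())
p,R,s=cur(); print(p,s["clock"])
E
```

```text
w6 772 [-69. -30.   1.] [-37. -29.   3.  33.  38.]
 leaf line [array([-32.,  -9.]), array([ 32., -10.])]
w8 487 [-24. -19. -15.] [-23.  -13.5   0.   12.   22. ]
 leaf line [array([-26.,  -8.]), array([27., -8.])]
w11 394 [-22. -18. -15.] [-24. -14.   0.  12.  22.]
 leaf line [array([-26.,  -7.]), array([27., -8.])]
red 15.2 21.333333333333332
brown 8.7 41.666666666666664
blue_pocket 21.3 58.333333333333336
tip 80.5 136.66666666666666
cuv 42.6 114.33333333333333
[510.87 243.14 181.12] 26.4
```

```bash
python3 -c "
from plant import env
print(env.sign_off())"
```

```text
the job is handed in; nothing more can be done
None
```

The job is handed in at 26 s: the blue-capped bottle stands in the tray pocket, the cartridge is home against the end stop, and the flap is shut. It took two pushes, as the first stalled about 5 mm short at 33 N. The arm went near none of the four other objects, though in the last top view I could check only the brown and red-capped bottles, since the tip box and cuvette block were not clearly visible.

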